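# Open the potato pan: clear the spoon, lift the lid and hold it level

## Robot

A 7-joint arm with a two-finger parallel gripper is mounted at the origin on the work surface. World frame = base frame: x ahead of the robot, y to its left, z up, the work surface at z = 0. Lengths are in m, angles in rad, forces in N, time in s.
With the tool pointing down it reaches from about 0.35 to 0.9 m from the base axis. Payload 8.1 kg.
Tool frame: the origin (TCP) lies on the centre line of the jaws, within the pads' length; the fingertips stand arm.tip_extent ahead of it and the grasp point (between the pads) lies 3 mm ahead of it (arm.tip_extent is the distance from the TCP to the fingertips, in m); y points along the fingers, z is the direction in which the jaws open and shut, and the axes are right-handed (so a half turn about y gives the same grasp; the last joint's range is limited). The gripper opens to 92 mm and grips with 3 to 60 N. Pads are 19 mm wide; open, the fingers measure 130 mm over their backs; the gripper's body (75 mm by 190 mm) begins 47 mm behind the grasp point.
Start: joints at [-1.285, 0.434, 0.025, 1.573, -0.012, 1.134, -0.075], TCP at [0.237, 0.578, 0.249] pointing down, gripper open.
Joint ranges: [-2.62, 2.62], [-0.44, 2.09], [-1.27, 1.32], [0.08, 2.57], [-1.32, 4.46], [0.12, 2], [-2.74, 2.74]. Speed limits (rad/s): [2.22, 2.22, 3.01, 3.01, 3.14, 3.14, 3.14].

## Interface

Orientations are given as a rotation vector (axis times angle).
In Python, from cell import observe, get_image, sign_off, boxes_of, place_of, arm gives the robot as it stands.
- The arm moves only by the tool arm_command, never from a script. Its argument "plan" is a list of rows, each a list of 2 entries, a list of its own where there are three numbers: the shift along the tool's x, y, z in m, then the turn, a rotation vector about the tool's x, y, z in degrees. In form: [[[tx, ty, tz], [ax, ay, az]], ...]. A call has 1 to 5 rows; each row is the pose to reach, as a shift and turn from the pose commanded when the call began, along the tool's axes at that moment; what a row does not reach only later rows make up. A row lasts 1/10 s, in which the tool goes at most 50 mm and 8.59 degrees, less where a joint would pass 70% of its speed; a pose out of reach is approached as far as the arm can. A call with a gripper value outside its range is refused whole. "fingers" is the closure, from -1 (fully open) to 1 (shut), set as the call begins (left out, the last holds). The fingers move at their own pace and stop on an object; "squeeze" is the grip in N (left out, the last holds). Time passes only in rows, so rows that repeat a pose let the fingers close. It gives the time, the measured TCP pose, the force and the opening at its end, in the units of the state.
- observe(): the state, without advancing time (a new reading comes with each control period).
- get_image(name): name is "side" or "top" or "wrist"; returns a dict with "color" (480x640x3 uint8, red, green, blue), "camera_matrix" (3x3 intrinsics, pixels), "world_to_cam" (4x4, takes a point from world to camera coordinates); the wrist camera has in their place "mount" (4x4, takes a point from camera to tool coordinates, whose origin is the TCP and whose axes are the tool frame's). Camera axes: x right, y up, looking along -z (the intrinsics and any distortion apply to the point x, -y, -z); pixel columns grow to the right and rows downward; lengths in m; the calibration is good to about 2 mm. The wrist camera is an equidistant fisheye: a pixel r from the principal point sees the ray r / f radians off the axis. A picture is of the moment at which its call begins: read the wrist's pose just before it. There is no depth.
- sign_off(): hands the job in, once; it reports no verdict.
Trained networks look in a picture, given as the dict that the camera call returned (one of the last four; its "shot" number tells which), for a name from the list of things; names that differ only in an ending like _2 or _b are one class to them, and where a whole thing is asked for, a point or a joint stands for the part that bears it (a point fixed in the world has none). Each returns a list of dicts, best first, with "confidence" (0 to 1); they miss things now and then, are a little off and sometimes report something else, mostly with a low value. They report only what shows in the picture. A call takes as long as a camera call. They do not tell look-alikes from the thing itself.
- boxes_of(picture, thing): "point" ([column, row] in pixels, amid what is visible of it).
- place_of(picture, thing): "point" ([column, row] in pixels: a listed point, or the origin of a listed thing).
The state is a dict: "clock": time; "joints": joint angles; "dq": joint speeds; "joint_efforts": joint torques, N m; "position": TCP position; "ee_rot": TCP orientation; "force": force on the tool from outside, world axes, zero at the start; "ft_torque": the same for the moment, N m; "width": opening from 0.0 (shut) to 1.0 (fully open).
Only numpy, scipy, OpenCV 4.12 (cv2) and the standard library are available. Lean on these libraries where they do the work, as an engineer would, in place of code of your own. Each camera call takes 0.05 s, during which the arm holds its last target.

## Task

The serving spoon has been left lying on the lid of the long potato pan: lay it, without dropping it, in the shallow empty tray beside the pan, so that the whole spoon is inside the tray. Then take the pan's lid by its handle, lift it straight up, level all the way so that the drips stay over the food, and finish while holding it still, level and squarely over the pan, about 12 cm above the rim, so that the cook can get at the potatoes. Leave the small lidded pan, the bowl of herbs and the shaker where they are.

Things in the scene. Friction and masses are not known exactly. Their poses are not given: they have to be found in the camera images.
- pan: Long stainless gastronorm pan full of peeled potatoes, 325 x 176 mm and 65 mm deep, too heavy to shift. Origin: centre of its underside, on the table. y runs along its long side, x along its short side, z up. The top of its 12 mm wide outturned rim is 65 mm above the origin.
- lid: Loose stainless lid of the long pan, 325 x 176 mm, plate 4 mm thick, 0.4 to 0.65 kg, balanced about its middle. Origin: centre of the underside of the plate, which rests on the pan's rim; a skirt 9 mm deep, with about 3 mm play all round, drops inside the pan. Axes as those of the pan (y along the long side, z up).
- lid_handle (a point): Centre of the lid's handle, a rigid bow across the middle of the lid: a level bar 100 mm long along the lid's x, 12 mm wide (along y) and 10 mm high, with a leg at each end. This point is 46 mm above the plate's underside; 37 mm is free between plate and bar. Axes as the lid's.
- spoon: Loose steel serving spoon, 230 mm, 0.12 kg, lying open side up across the lid on the +y side of its handle; its end juts over the lid's edge, leaning a few degrees. Origin: mid-length, at its underside; x towards the round bowl (62 mm wide, 18 mm high, centre at x = 84 mm), z up. Handle 15 mm wide, 8 thick, x = -115 to 55 mm; its top 8 mm high at the end, 16 at the origin, 19 at the bowl. Balances near x = 6 mm.
- spoon_tip (a point): Tip of the spoon's bowl, at x = +115 mm on the spoon.
- spoon_end (a point): End of the spoon's handle, at x = -115 mm on the spoon.
- tray: Shallow empty stainless tray, open, fixed, 325 x 176 mm and 20 mm deep, inside 298 x 149 mm, floor 3 mm above the table. Origin: centre of its underside, on the table. y runs along its long side, x along its short side, z up.
- small_pan: Bystander: half-length gastronorm pan, 176 x 162 mm, 65 mm deep, fixed. Origin: centre of its underside.
- small_lid: Bystander: loose lid of the small pan, 176 x 162 mm, with a handle of the same kind, 80 mm long, whose top is 51 mm above the plate's underside. Origin: centre of the plate's underside.
- bowl: Bystander: loose steel bowl of chopped herbs, 124 mm across, 45 mm high. Origin: centre of its underside.
- shaker: Bystander: loose aluminium salt shaker, 70 mm across, 101 mm high. Origin: centre of its underside.
Not all that is in view belongs to the job. Of the things that look like the spoon, the middle-sized one is meant.

How it is judged:
By the outcome, as a careful person would: the job done as asked, in the order asked, and still so for the second after the job is handed in, while the arm keeps its last pose, push and grip.
It also fails if it takes over 58 s, if anything falls off the work surface, if the arm or the gripper's body presses on something with over 40 N, if the wrist force passes 120 N, or if a joint passes its speed limit or range.

## Working session

There is one attempt and no reset: what is moved stays moved. The work goes in short steps, Python scripts to look and compute and a tool call to move; the robot and the scene stay as the last step left them, time stands still between calls to the robot, and variables do not carry over. Pictures are saved under pics/ and viewed, and the job is handed in when it is done.

Besides the shell and the picture viewer there is one more tool, called after "Request:" in YAML: its name, and indented under it one key for each argument. arm_command: Moves the arm, as the interface text tells. Its arguments: {"type":"object","properties":{"plan":{"type":"array","items":{"type":"array"}},"fingers":{"type":"number"},"squeeze":{"type":"number"}},"required":["plan"]}

```bash
ls; mkdir -p pics; python3 - <<'E'
from cell import *
import cv2
print(observe()); print([a for a in dir(arm) if a[0]!='_'], arm.tip_extent)
for n in ("top","side","wrist"):
    p=get_image(n); cv2.imwrite(f"pics/{n}0.png",p["color"][:,:,::-1]); 
    print(n,{k:v for k,v in p.items() if k!="color"})
    for t in ("pan","lid","lid_handle","spoon","spoon_tip","spoon_end","tray","small_pan","small_lid","bowl","shaker"):
        print(t,[(([round(x) for x in d["point"]]),round(d["confidence"],2)) for d in place_of(p,t)][:4])
E
```

```text
pics
{'clock': 0.0, 'joints': array([-1.28456623,  0.43521671,  0.02496925,  1.57408372, -0.01161214,
        1.13401238, -0.07509975]), 'dq': array([ 0.00109627,  0.00104902,  0.00169134, -0.00047341, -0.00025789,
       -0.00090404,  0.00021231]), 'joint_efforts': array([-2.81824987e-04, -6.67852592e+01,  9.84819867e-01, -3.14465654e+01,
       -6.06515980e-02,  4.29528148e-02,  1.47292603e-04]), 'position': array([0.23680525, 0.57788665, 0.24795398]), 'ee_rot': array([-1.5507485 ,  0.30529812, -0.305021  ]), 'force': array([ 0.40653848,  0.10345732, -0.22180917]), 'ft_torque': array([0.0441201 , 0.05052504, 0.05111975]), 'width': 0.9975532842713531}
['PlanningError', 'tip_extent'] 0.022
top {'camera_matrix': array([[528.62304182,   0.        , 327.66348491],
       [  0.        , 528.62304182, 252.17506956],
       [  0.        ,   0.        ,   1.        ]]), 'world_to_cam': array([[ 8.82009561e-03, -9.99959552e-01,  1.76088680e-03,
        -4.06359842e-02],
       [ 9.94783514e-01,  8.95338027e-03,  1.01614948e-01,
        -4.76342303e-01],
       [-1.01626604e-01,  8.55447608e-
[... 1535 characters left out ...]
camera_matrix': array([[371.64829954,   0.        , 314.20745306],
       [  0.        , 371.64829954, 243.31107561],
       [  0.        ,   0.        ,   1.        ]]), 'mount': array([[ 1.96565203e-04, -9.64069350e-01, -2.65650615e-01,
        -7.12048326e-02],
       [-1.63252046e-04,  2.65650586e-01, -9.64069365e-01,
        -1.36108209e-01],
       [ 9.99999967e-01,  2.32870496e-04, -1.05168633e-04,
         4.48063921e-05],
       [ 0.00000000e+00,  0.00000000e+00,  0.00000000e+00,
         1.00000000e+00]]), 'shot': 3}
pan []
lid []
lid_handle []
spoon [([119, 259], 0.88)]
spoon_tip [([81, 142], 0.96)]
spoon_end []
tray []
small_pan []
small_lid [([352, 394], 0.59)]
bowl []
shaker []
```

View pics/top0.png

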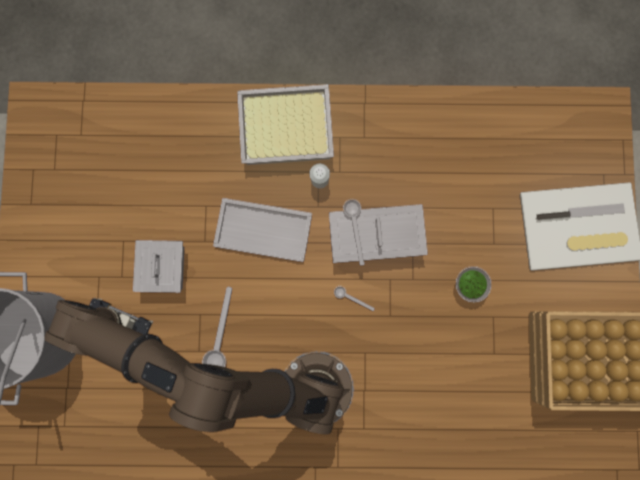

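View pics/side0.png

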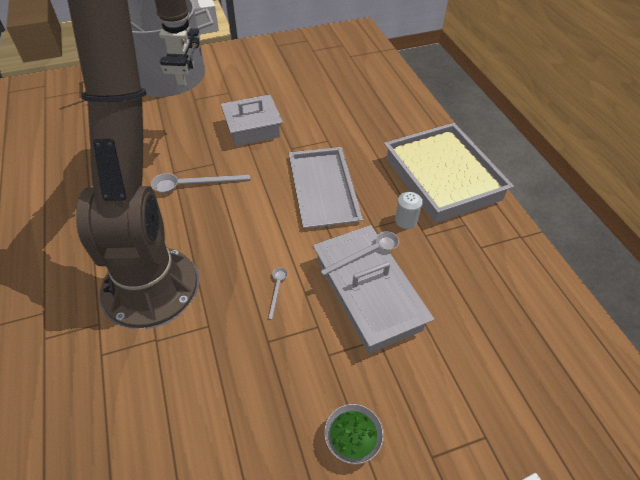

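View pics/wrist0.png

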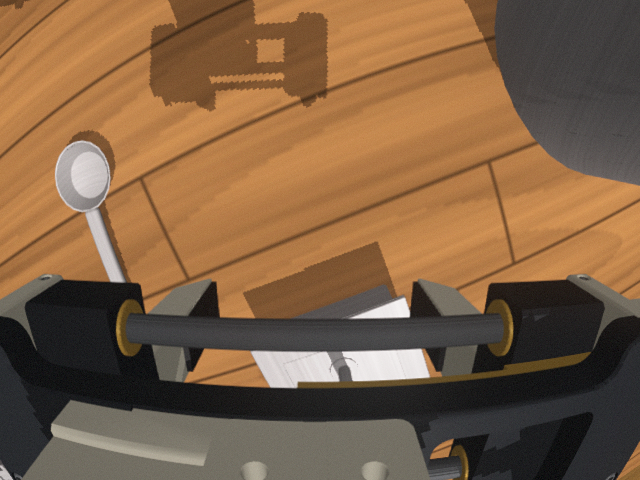

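The top view shows three spoons. The large one is on the table at (220,326), the small one is on the table at (351,300), and the middle-sized one lies on the long lid at (354,231). The one on the lid fits the description. I'll confirm it in an enlarged crop and measure.

```bash
cat > h.py <<'E'
import numpy as np, cv2
from scipy.spatial.transform import Rotation as R
from scipy.optimize import least_squares
def proj(p,X):
    X=np.atleast_2d(X); T=p["world_to_cam"]; c=X@T[:3,:3].T+T[:3,3]
    K=p["camera_matrix"]; return np.c_[K[0,0]*c[:,0]/-c[:,2]+K[0,2], K[1,1]*-c[:,1]/-c[:,2]+K[1,2]]
def ray(p,uv):
    K=p["camera_matrix"];T=p["world_to_cam"]
    d=np.array([(uv[0]-K[0,2])/K[0,0],-(uv[1]-K[1,2])/K[1,1],-1.]); Rm=T[:3,:3]
    return -Rm.T@T[:3,3], Rm.T@d
def onz(p,uv,z):
    o,d=ray(p,uv); return o+d*(z-o[2])/d[2]
def tri(obs):
    A=[];b=[]
    for p,uv in obs:
        o,d=ray(p,uv); d=d/np.linalg.norm(d); M=np.eye(3)-np.outer(d,d); A.append(M);b.append(M@o)
    return np.linalg.lstsq(np.vstack(A),np.hstack(b),rcond=None)[0]
E
python3 - <<'E'
from cell import *
from h import *
import pickle
P={n:get_image(n) for n in("top","side")}
pickle.dump(P,open("p0.pkl","wb"))
t=P["top"]["color"][180:300,205:435,::-1]; s=P["side"]["color"][135:355,270:450,::-1]
cv2.imwrite("pics/tc.png",cv2.resize(t,None,fx=3.4,fy=3.4,interpolation=cv2.INTER_CUBIC))
cv2.imwrite("pics/sc.png",cv2.resize(s,None,fx=2.7,fy=2.7,interpolation=cv2.INTER_CUBIC))
q=lambda n,t:np.round(place_of(P[n],t)[0]["point"],1)
for t in("lid_handle","spoon_tip","spoon_end","spoon","lid","shaker"):
    a,b=q("top",t),q("side",t); 
    try:
        X=tri([(P["top"],a),(P["side"],b)]); print(t,a,b,X.round(4),(proj(P["top"],X)-a).round(1),(proj(P["side"],X)-b).round(1))
    except Exception as e: print(t,e)
E
```

```text
lid_handle [379.7 231.3] [370.4 269.1] [ 0.5376 -0.2104  0.1205] [[-0.1  0.5]] [[ 0.6 -0.1]]
spoon_tip [352.5 196.9] [396.1 239.2] [ 0.6577 -0.1187  0.0835] [[-0.6  1.7]] [[ 2.3 -0.3]]
spoon_end [357.8 266. ] [322.1 271. ] [ 0.4301 -0.1417  0.0675] [[ 0.3 -1.4]] [[-1.9  0.2]]
spoon [358.8 233.1] [201.5 182.7] [ 0.3345 -0.1322  0.4846] [[ 4.9 55.2]] [[ 71.9 -29.1]]
lid [378.5 234.6] [367.  278.7] [ 0.5318 -0.2102  0.0817] [[-0.1  0.4]] [[ 0.6 -0.1]]
shaker [320.5 182.6] [407.5 222.2] [ 0.7395 -0.0106  0.0017] [[ 0.7 -1.9]] [[-2.5  0.3]]
```

View pics/tc.png

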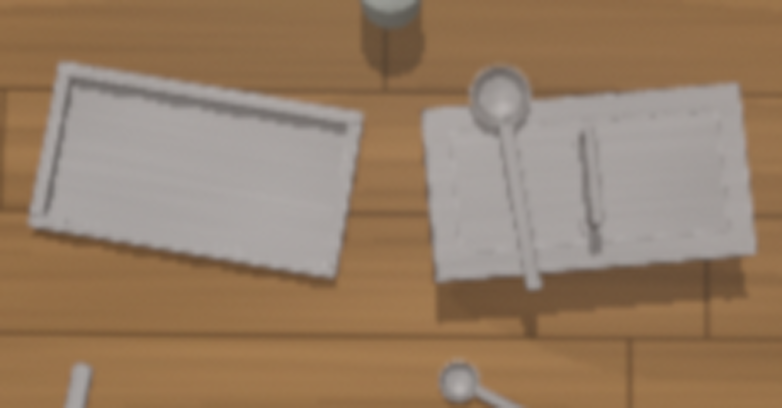

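View pics/sc.png

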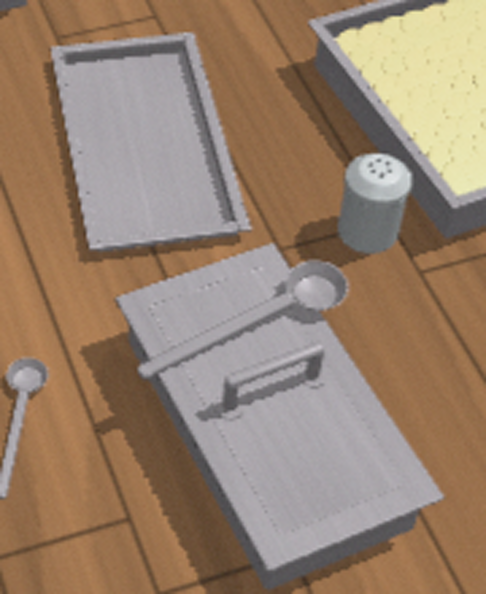

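The crops confirm it: the middle-sized spoon lies across the long lid, with its bowl over the far edge (top ≈(352,208)) and its handle end at ≈(362,264). The tray is to the left of the pan. Next I'll fit poses.

```bash
cat > fit.py <<'E'
from h import *
import pickle
P=pickle.load(open("p0.pkl","rb"))
tc=lambda l:(np.array(l)+.5)/3.4-.5+[205,180]
sc=lambda l:(np.array(l)+.5)/2.7-.5+[270,135]
def rect(z,w,l): return np.array([[w/2,l/2,z],[w/2,-l/2,z],[-w/2,-l/2,z],[-w/2,l/2,z]])
def fit(pts,obs,x0):
    def place(v): 
        c,s=np.cos(v[2]),np.sin(v[2]); return pts@np.array([[c,s,0],[-s,c,0],[0,0,1]])+[v[0],v[1],0]
    f=lambda v:np.concatenate([(proj(p,place(v))-o).ravel() for p,o in obs])
    r=least_squares(f,x0); print(r.x.round(4),"yaw",np.degrees(r.x[2]).round(2),"res",r.fun.round(1)); return r.x
if __name__=="__main__":
    T,S=P["top"],P["side"]
    lt=tc([(424,110),(738,85),(755,253),(438,281)]); ls=sc([(273,245),(441,495),(266,570),(117,299)])
    for o in ([(T,lt),(S,ls)],[(T,lt)],[(S,ls)]): fit(rect(.067,.176,.325),o,[.54,-.21,0])
    tt=tc([(61,62),(362,114),(333,279),(30,227)]); ts=sc([(193,35),(249,230),(90,247),(54,47)])
    for o in ([(T,tt),(S,ts)],[(T,tt)],[(S,ts)]): fit(rect(.02,.176,.325),o,[.54,.21,0])
    e=tri([(T,tc((534,286))),(S,sc((147,371)))]); b=tri([(T,tc((500,97))),(S,sc((317,288)))])
    print("end",e,"bowl",b,np.linalg.norm(b-e))
    for z in(.07,.08): print(onz(T,tc((534,286)),z),onz(S,sc((147,371)),z), onz(T,tc((499,97)),z+.01),onz(S,sc((317,288)),z+.01))
E
python3 fit.py
python3 - <<'E'
from cell import *
from h import *
s=observe(); print(R.from_rotvec(s["ee_rot"]).as_matrix().round(3),s["clock"])
E
```

```text
[ 0.5402 -0.2076  0.0909] yaw 5.21 res [-0.9 -0.  -0.4 -0.2 -0.3  0.5 -0.8 -0.1 -0.1 -0.4  0.9  1.5  0.4  0.7
 -0.7 -0.3]
[ 0.5403 -0.2098  0.0927] yaw 5.31 res [-0.3  0.   0.2 -0.3  0.3  0.3 -0.2 -0.1]
[ 0.5403 -0.2061  0.0898] yaw 5.15 res [-0.2 -0.8  0.6  1.   0.2  0.1 -0.8 -0.8]
[ 0.5568  0.1976 -0.167 ] yaw -9.57 res [-0.5 -0.4  0.3  0.   0.  -0.2 -1.  -0.8  0.3 -0.6  0.6  0.4 -0.5  1.2
 -1.1  0.4]
[ 0.5556  0.1966 -0.1616] yaw -9.26 res [-0.4  0.2  0.5  0.1  0.5 -0.  -0.6 -0.2]
[ 0.558   0.1992 -0.172 ] yaw -9.85 res [ 0.7 -0.9  0.5  0.  -0.6  0.6 -0.7 -0.1]
end [ 0.43425221 -0.15380997  0.07758931] bowl [ 0.62433113 -0.11810709  0.08532254] 0.19355747659030034
[ 0.43297553 -0.15386946  0.07      ] [ 0.43804661 -0.14906759  0.07      ] [ 0.62474989 -0.11715514  0.08      ] [ 0.62720005 -0.11445627  0.08      ]
[ 0.43216921 -0.15321298  0.08      ] [ 0.43557478 -0.15572187  0.08      ] [ 0.62287597 -0.11669855  0.09      ] [ 0.62292958 -0.12149788  0.09      ]
[[ 0.925  0.     0.379]
 [-0.379  0.     0.925]
 [ 0.    -1.     0.   ]] 2.5
```

```bash
cat > go.py <<'E'
from cell import *
from h import *
def go(x,y,z,yaw,pitch=0):
    """tool y down, tool z (jaw axis) at yaw deg"""
    s=observe(); R0=R.from_rotvec(s["ee_rot"]); a=np.radians(yaw)
    tz=np.array([np.cos(a),np.sin(a),0]); ty=np.array([0,0,-1.]); tx=np.cross(ty,tz)
    R1=R.from_matrix(np.c_[tx,ty,tz])
    sh=R0.inv().apply(np.array([x,y,z])-s["position"]); tu=np.degrees((R0.inv()*R1).as_rotvec())
    print("t",s["clock"].__round__(2),"pos",s["position"].round(4),"F",s["force"].round(1),"w",round(s["width"],3),"j",s["joints"].round(2))
    print("SHIFT",(sh).round(4).tolist(),"TURN",tu.round(2).tolist())
if __name__=="__main__":
    import sys; go(*map(float,sys.argv[1:]))
E
python3 go.py 0.5505 -0.1316 0.20 -79.4
```

```text
t 2.5 pos [0.237  0.5783 0.2487] F [-0.3 -0.1  0.5] w 1.004 j [-1.28  0.43  0.03  1.57 -0.01  1.13 -0.08]
SHIFT [0.5593, 0.0487, -0.538] TURN [-0.0, 147.12, -0.0]
```

Request:
arm_command:
  plan:
    - [[0.559,0.049,-0.538],[0,147,0]]
    - [[0.559,0.049,-0.538],[0,147,0]]
    - [[0.559,0.049,-0.538],[0,147,0]]
    - [[0.559,0.049,-0.538],[0,147,0]]
    - [[0.559,0.049,-0.538],[0,147,0]]
  fingers: 0

```text
clock: 3.0
position: [0.3382, 0.3483, 0.2331]
ee_rot: [-1.38, 0.89, -0.89]
force: [1.7, 0.4, -0.2]
width: 0.611
```

```bash
python3 go.py 0.5505 -0.1316 0.20 -79.4
```

```text
t 3.0 pos [0.3382 0.3483 0.2331] F [ 1.7  0.4 -0.2] w 0.611 j [-1.11  0.22  0.24  1.94 -0.06  0.99 -0.41]
SHIFT [0.5247, 0.0328, -0.0049] TURN [0.0, 103.8, -0.05]
```

Request:
arm_command:
  plan:
    - [[0.525,0.033,-0.005],[0,104,0]]
    - [[0.525,0.033,-0.005],[0,104,0]]
    - [[0.525,0.033,-0.005],[0,104,0]]
    - [[0.525,0.033,-0.005],[0,104,0]]
    - [[0.525,0.033,-0.005],[0,104,0]]

```text
clock: 3.5
position: [0.4405, 0.1207, 0.2176]
ee_rot: [-1.037, 1.444, -1.443]
force: [1.5, 0.8, -0.5]
width: 0.497
```

```bash
python3 go.py 0.5505 -0.1316 0.20 -79.4
```

```text
t 3.5 pos [0.4405 0.1207 0.2176] F [ 1.5  0.8 -0.5] w 0.497 j [-0.81  0.2   0.51  2.04 -0.12  0.93 -0.57]
SHIFT [0.2042, 0.0175, 0.1845] TURN [0.0, 60.84, -0.08]
```

Request:
arm_command:
  plan:
    - [[0.204,0.018,0.185],[0,61,0]]
    - [[0.204,0.018,0.185],[0,61,0]]
    - [[0.204,0.018,0.185],[0,61,0]]
    - [[0.204,0.018,0.185],[0,61,0]]
    - [[0.204,0.018,0.185],[0,61,0]]

```text
clock: 4.0
position: [0.5421, -0.1072, 0.2011]
ee_rot: [-0.492, 1.943, -1.943]
force: [0.6, 1.0, 0.4]
width: 0.5
```

```bash
python3 go.py 0.5505 -0.1316 0.20 -79.4
```

```text
t 4.0 pos [ 0.5421 -0.1072  0.2011] F [0.6 1.  0.4] w 0.5 j [-0.43  0.42  0.73  1.86 -0.33  0.99 -0.63]
SHIFT [0.0043, 0.0011, 0.0255] TURN [-0.0, 17.9, -0.05]
```

Request:
arm_command:
  plan:
    - [[0.004,0.001,0.025],[0,18,0]]
    - [[0.004,0.001,0.025],[0,18,0]]
    - [[0.004,0.001,0.025],[0,18,0]]
    - [[0.004,0.001,0.025],[0,18,0]]

```text
clock: 4.4
position: [0.5498, -0.1285, 0.1998]
ee_rot: [-0.206, 2.12, -2.12]
force: [0.0, 0.0, -0.4]
width: 0.5
```

```bash
python3 go.py 0.5505 -0.1316 0.20 -79.4; python3 - <<'E'
from cell import *
import cv2
p=get_image("wrist"); cv2.imwrite("pics/w1.png",p["color"][:,:,::-1])
q=get_image("side"); cv2.imwrite("pics/s1.png",q["color"][:,:,::-1])
for t in("spoon_end","spoon_tip","lid_handle"): print(t,place_of(p,t)[:2])
E
```

```text
t 4.4 pos [ 0.5498 -0.1285  0.1998] F [ 0.   0.  -0.4] w 0.5 j [-0.43  0.47  0.8   1.83 -0.39  1.01 -0.84]
SHIFT [-0.0001, -0.0002, 0.0031] TURN [0.02, 0.46, 0.03]
spoon_end [{'point': [316.8, 379.7], 'confidence': 0.87}]
spoon_tip [{'point': [319.9, 88.8], 'confidence': 0.76}]
lid_handle [{'point': [430.2, 294.0], 'confidence': 0.71}]
```

View pics/w1.png

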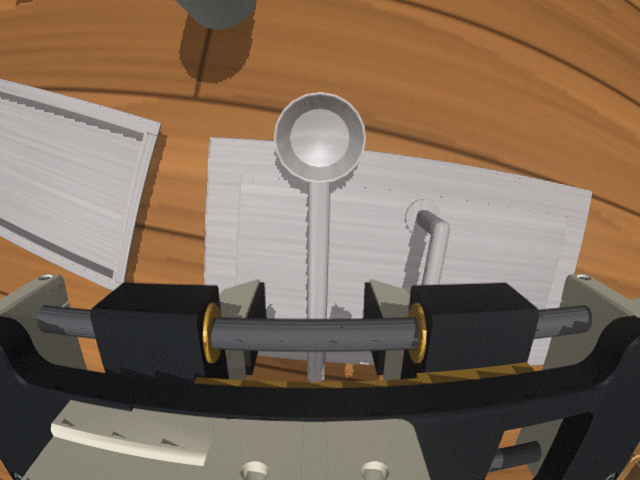

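View pics/s1.png

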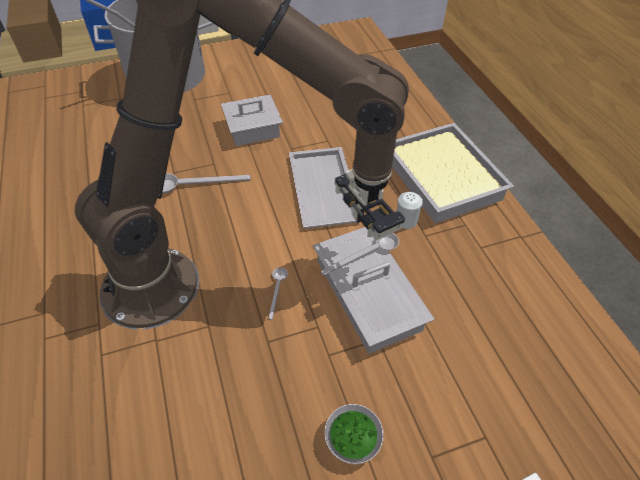

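```bash
cat >> h.py <<'E'
def wz(p,s,uv,z):
    K=p["camera_matrix"]; d=np.array([uv[0]-K[0,2],uv[1]-K[1,2]])/K[0,0]; r=np.hypot(*d)+1e-12
    v=np.array([d[0]/r*np.sin(r),-d[1]/r*np.sin(r),-np.cos(r)]); M=p["mount"]; Rt=R.from_rotvec(s["ee_rot"])
    o=s["position"]+Rt.apply(M[:3,3]); dd=Rt.apply(M[:3,:3]@v); return o+dd*(z-o[2])/dd[2]
E
python3 - <<'E'
from cell import *
from h import *
s=observe(); p=get_image("wrist")
for n,uv,z in (("bowl",(320,138),.086),("neck",(318.5,190),.088),("mid",(318,270),.083),("end",(316.5,381),.077),("lidNW",(209,138),.069),("lidNE",(591,190),.069)): print(n,wz(p,s,uv,z).round(4))
E
```

```text
bowl [ 0.6246 -0.118   0.086 ]
neck [ 0.5901 -0.1237  0.088 ]
mid [ 0.5327 -0.1347  0.083 ]
end [ 0.4315 -0.1534  0.077 ]
lidNW [ 0.6116 -0.0385  0.069 ]
lidNE [ 0.6429 -0.3608  0.069 ]
```

Request:
arm_command:
  plan:
    - [[0,0.025,0.003],[0,0.5,0]]
    - [[0,0.055,0.003],[0,0.5,0]]
    - [[0,0.08,0.003],[0,0.5,0]]
    - [[0,0.097,0.003],[0,0.5,0]]
    - [[0,0.104,0.003],[0,0.5,0]]

```text
clock: 5.2
position: [0.5496, -0.1317, 0.0945]
ee_rot: [-0.195, 2.128, -2.127]
force: [0.8, 0.2, -0.4]
width: 0.497
```

Request:
arm_command:
  plan:
    - [[0,0.001,0],[0,0,0]]
    - [[0,0.001,0],[0,0,0]]

```text
clock: 5.4
position: [0.5509, -0.1324, 0.0956]
ee_rot: [-0.191, 2.127, -2.127]
force: [-0.8, -0.2, 0.6]
width: 0.5
```

```bash
python3 go.py 0.5505 -0.1316 0.094 -79.4
```

```text
t 5.4 pos [ 0.5509 -0.1324  0.0956] F [-0.8 -0.2  0.6] w 0.5 j [-0.34  0.6   0.7   1.92 -0.53  0.81 -0.74]
SHIFT [0.0003, 0.0016, -0.0008] TURN [-0.02, -0.29, -0.05]
```

Request:
arm_command:
  plan:
    - [[0,0.0015,-0.0005],[0,0,0]]
    - [[0,0.0015,-0.0005],[0,0,0]]
    - [[0,0.0015,-0.0005],[0,0,0]]
    - [[0,0.0015,-0.0005],[0,0,0]]
    - [[0,0.0015,-0.0005],[0,0,0]]
  fingers: 1
  squeeze: 40

```text
clock: 5.9
position: [0.5505, -0.1317, 0.0937]
ee_rot: [-0.192, 2.127, -2.127]
force: [-0.5, 0.6, 1.7]
width: 0.153
```

Request:
arm_command:
  plan:
    - [[0,0,0],[0,0,0]]
    - [[0,0,0],[0,0,0]]
    - [[0,0,0],[0,0,0]]

```text
clock: 6.2
position: [0.5505, -0.1317, 0.0936]
ee_rot: [-0.191, 2.127, -2.127]
force: [0.3, 1.4, 4.0]
width: 0.159
```

Request:
arm_command:
  plan:
    - [[0,-0.01,0],[0,0,0]]
    - [[0,-0.03,0],[0,0,0]]
    - [[0,-0.055,0],[0,0,0]]
    - [[0,-0.08,0],[0,0,0]]
    - [[0,-0.1,0],[0,0,0]]

```text
clock: 6.7
position: [0.5503, -0.1321, 0.1952]
ee_rot: [-0.191, 2.127, -2.128]
force: [0.9, -0.2, -0.6]
width: 0.152
```

```bash
python3 go.py 0.557 0.198 0.19 -9.6; python3 - <<'E'
from cell import *
import cv2
p=get_image("wrist"); cv2.imwrite("pics/w2.png",p["color"][:,:,::-1])
q=get_image("side"); cv2.imwrite("pics/s2.png",cv2.resize(q["color"][130:350,250:470,::-1],None,fx=2.7,fy=2.7))
E
```

```text
t 6.7 pos [ 0.5503 -0.1321  0.1952] F [ 0.9 -0.2 -0.6] w 0.152 j [-0.42  0.48  0.81  1.83 -0.4   1.   -0.84]
SHIFT [-0.0654, 0.0051, -0.3236] TURN [-0.04, -70.13, -0.01]
```

View pics/w2.png

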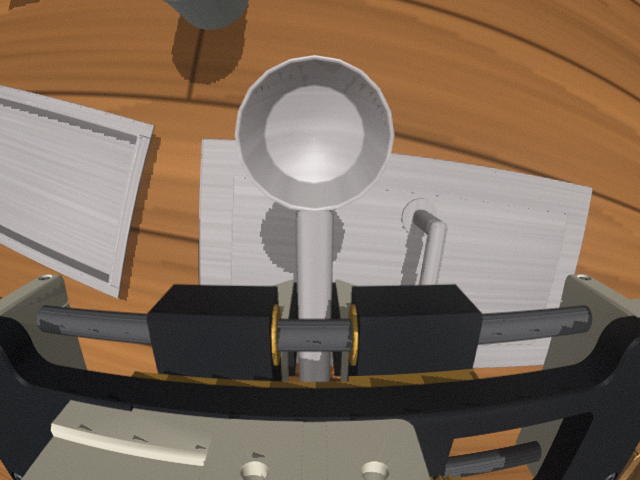

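View pics/s2.png

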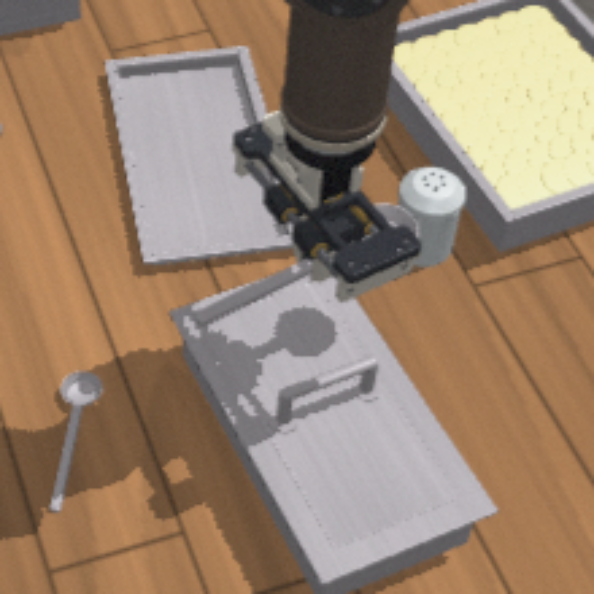

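Request:
arm_command:
  plan:
    - [[-0.065,0,-0.329],[0,-70,0]]
    - [[-0.065,0,-0.329],[0,-70,0]]
    - [[-0.065,0,-0.329],[0,-70,0]]
    - [[-0.065,0,-0.329],[0,-70,0]]
    - [[-0.065,0,-0.329],[0,-70,0]]

```text
clock: 7.3
position: [0.5534, 0.1202, 0.193]
ee_rot: [-0.84, 1.66, -1.66]
force: [0.5, -0.3, -1.9]
width: 0.158
```

```bash
python3 go.py 0.558 0.204 0.19 -9.6
```

```text
t 7.3 pos [0.5534 0.1202 0.193 ] F [ 0.5 -0.3 -1.9] w 0.158 j [-0.73  0.43  0.59  1.82 -0.28  0.97 -0.66]
SHIFT [-0.0702, 0.003, -0.046] TURN [0.04, -26.78, 0.03]
```

Request:
arm_command:
  plan:
    - [[-0.07,0.003,-0.046],[0,-26.8,0]]
    - [[-0.07,0.003,-0.046],[0,-26.8,0]]
    - [[-0.07,0.003,-0.046],[0,-26.8,0]]
    - [[-0.07,0.003,-0.046],[0,-26.8,0]]
    - [[-0.07,0.003,-0.046],[0,-26.8,0]]

```text
clock: 7.8
position: [0.559, 0.2006, 0.19]
ee_rot: [-1.121, 1.339, -1.339]
force: [-0.5, -0.6, -1.2]
width: 0.154
```

```bash
python3 go.py 0.558 0.204 0.026 -9.6; python3 - <<'E'
from cell import *
import cv2
p=get_image("wrist"); cv2.imwrite("pics/w3.png",p["color"][:,:,::-1])
q=get_image("side"); cv2.imwrite("pics/s3.png",cv2.resize(q["color"][80:300,210:430,::-1],None,fx=2.7,fy=2.7))
for t in("spoon_tip","spoon_end"): print(t,place_of(q,t)[:3])
E
```

```text
t 7.8 pos [0.559  0.2006 0.19  ] F [-0.5 -0.6 -1.2] w 0.154 j [-0.75  0.46  0.45  1.75 -0.23  0.99 -0.39]
SHIFT [-0.0033, 0.164, -0.0015] TURN [0.04, -0.6, 0.05]
spoon_tip [{'point': [153.1, 184.2], 'confidence': 0.9}, {'point': [282.1, 265.7], 'confidence': 0.62}]
spoon_end [{'point': [251.4, 176.4], 'confidence': 0.63}, {'point': [268.3, 319.7], 'confidence': 0.54}]
```

View pics/w3.png

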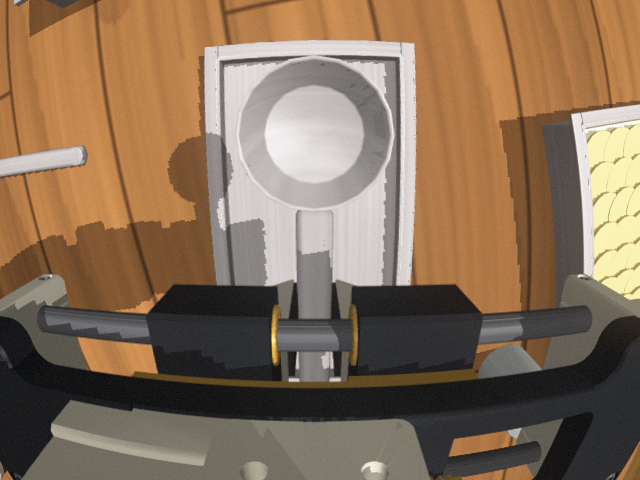

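View pics/s3.png

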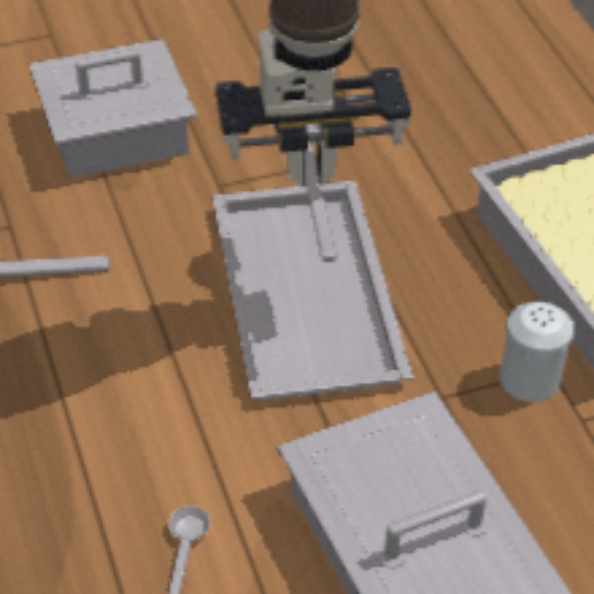

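```bash
python3 - <<'E'
from h import *
import pickle
P=pickle.load(open("p0.pkl","rb"))
# end edge bottom / top
for uv in((331.9,175.3),(331.5,174)):
  for z in(.15,.16,.165,.17,.175,.18): print(uv,z,onz(P["side"],uv,z).round(4))
E
```

```text
(331.9, 175.3) 0.15 [0.5465 0.1011 0.15  ]
(331.9, 175.3) 0.16 [0.5428 0.0914 0.16  ]
(331.9, 175.3) 0.165 [0.5409 0.0865 0.165 ]
(331.9, 175.3) 0.17 [0.539  0.0817 0.17  ]
(331.9, 175.3) 0.175 [0.5371 0.0768 0.175 ]
(331.9, 175.3) 0.18 [0.5353 0.072  0.18  ]
(331.5, 174) 0.15 [0.5472 0.1063 0.15  ]
(331.5, 174) 0.16 [0.5435 0.0966 0.16  ]
(331.5, 174) 0.165 [0.5416 0.0917 0.165 ]
(331.5, 174) 0.17 [0.5397 0.0868 0.17  ]
(331.5, 174) 0.175 [0.5378 0.0819 0.175 ]
(331.5, 174) 0.18 [0.5359 0.077  0.18  ]
```

Request:
arm_command:
  plan:
    - [[-0.003,0.035,-0.001],[0,-0.6,0]]
    - [[-0.003,0.075,-0.001],[0,-0.6,0]]
    - [[-0.003,0.11,-0.001],[0,-0.6,0]]
    - [[-0.003,0.14,-0.001],[0,-0.6,0]]
    - [[-0.003,0.153,-0.001],[0,-0.6,0]]

```text
clock: 8.5
position: [0.5573, 0.204, 0.035]
ee_rot: [-1.131, 1.331, -1.33]
force: [-0.5, 0.0, -1.5]
width: 0.158
```

Request:
arm_command:
  plan:
    - [[0,0,0],[0,0,0]]
    - [[0,0.002,0],[0,0,0]]
    - [[0,0.004,0],[0,0,0]]

```text
clock: 8.8
position: [0.56, 0.2054, 0.0351]
ee_rot: [-1.125, 1.327, -1.328]
force: [0.1, -0.2, -1.3]
width: 0.156
```

```bash
python3 go.py 0.558 0.204 0.026 -9.6; python3 - <<'E'
from cell import *
import cv2
q=get_image("side"); cv2.imwrite("pics/s4.png",cv2.resize(q["color"][100:260,240:420,::-1],None,fx=3.5,fy=3.5,interpolation=cv2.INTER_CUBIC))
E
```

```text
t 8.8 pos [0.56   0.2054 0.0351] F [ 0.1 -0.2 -1.3] w 0.156 j [-0.68  0.66  0.35  1.87 -0.35  0.67 -0.29]
SHIFT [0.0017, 0.0091, -0.0017] TURN [-0.14, 0.25, -0.09]
```

View pics/s4.png

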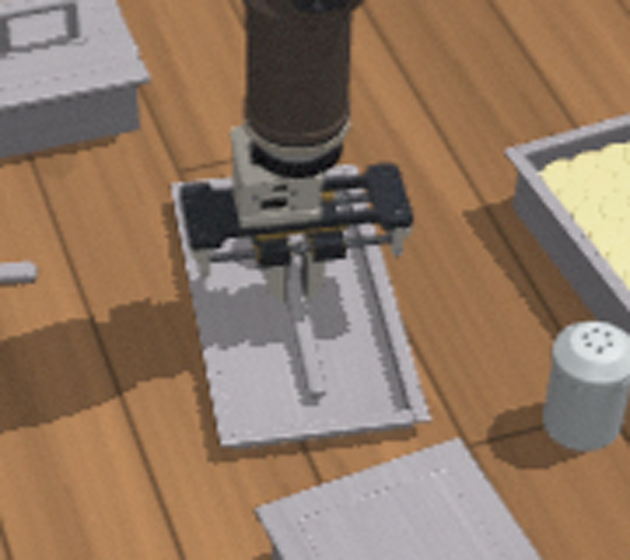

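Spoon is inside the tray outline (end at crop (315,397)). Now I'll lower gently until contact.

Request:
arm_command:
  plan:
    - [[0,0.001,0],[0,0,0]]
    - [[0,0.003,0],[0,0,0]]
    - [[0,0.003,0],[0,0,0]]
    - [[0,0.004,0],[0,0,0]]
    - [[0,0.005,0],[0,0,0]]

```text
clock: 9.35
position: [0.5587, 0.205, 0.0285]
ee_rot: [-1.128, 1.328, -1.328]
force: [0.4, -0.4, -0.7]
width: 0.154
```

Request:
arm_command:
  plan:
    - [[0,0,0],[0,0,0]]
    - [[0,0.001,0],[0,0,0]]

```text
clock: 9.55
position: [0.5588, 0.205, 0.028]
ee_rot: [-1.128, 1.328, -1.328]
force: [-6.0, -0.5, 18.9]
width: 0.158
```

Request:
arm_command:
  plan:
    - [[0,-0.0003,0],[0,0,0]]
    - [[0,-0.0003,0],[0,0,0]]

```text
clock: 9.75
position: [0.5588, 0.205, 0.0281]
ee_rot: [-1.127, 1.328, -1.328]
force: [-1.9, -0.3, 4.7]
width: 0.159
```

Request:
arm_command:
  plan:
    - [[0,0,0],[0,0,0]]
    - [[0,0,0],[0,0,0]]
    - [[0,0,0],[0,0,0]]
    - [[0,0,0],[0,0,0]]
  fingers: 0.3

```text
clock: 10.15
position: [0.5587, 0.205, 0.0277]
ee_rot: [-1.128, 1.328, -1.328]
force: [0.2, -0.3, 0.8]
width: 0.343
```

Request:
arm_command:
  plan:
    - [[0,-0.02,0],[0,0,0]]
    - [[0,-0.05,0],[0,0,0]]
    - [[0,-0.09,0],[0,0,0]]
    - [[0,-0.13,0],[0,0,0]]
    - [[0,-0.165,0],[0,0,0]]

```text
clock: 10.65
position: [0.5588, 0.2049, 0.1948]
ee_rot: [-1.127, 1.328, -1.328]
force: [0.6, 1.1, 0.1]
width: 0.348
```

```bash
python3 go.py 0.540 -0.208 0.20 -84.8; python3 - <<'E'
from cell import *
import cv2
q=get_image("side"); cv2.imwrite("pics/s5.png",cv2.resize(q["color"][100:260,240:420,::-1],None,fx=3.5,fy=3.5,interpolation=cv2.INTER_CUBIC))
p=get_image("wrist"); cv2.imwrite("pics/w5.png",p["color"][:,:,::-1])
E
```

```text
t 10.65 pos [0.5588 0.2049 0.1948] F [0.6 1.1 0.1] w 0.348 j [-0.76  0.46  0.46  1.74 -0.23  0.99 -0.38]
SHIFT [0.4105, -0.0054, 0.0484] TURN [-0.02, 75.46, -0.05]
```

View pics/s5.png

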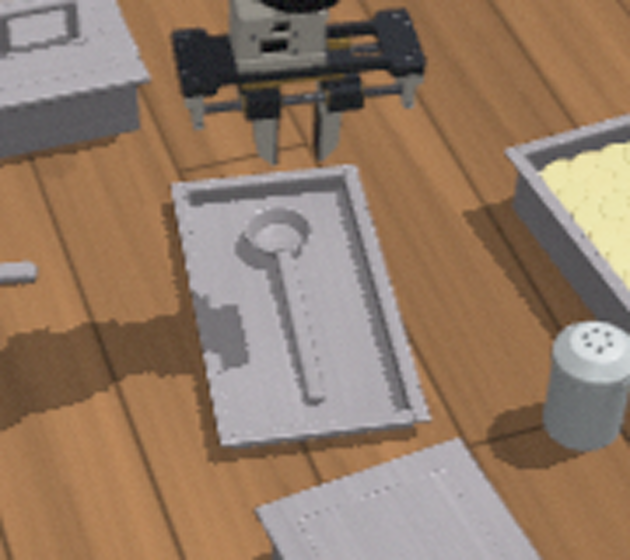

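View pics/w5.png

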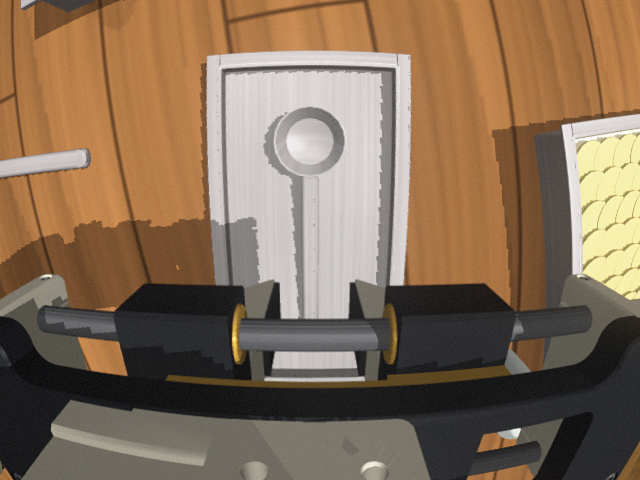

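The spoon lies flat and entirely inside the tray (bowl at (275,235), end at (315,400) in the crop). Now the lid.

Request:
arm_command:
  plan:
    - [[0.41,-0.005,0.048],[0,75.5,0]]
    - [[0.41,-0.005,0.048],[0,75.5,0]]
    - [[0.41,-0.005,0.048],[0,75.5,0]]
    - [[0.41,-0.005,0.048],[0,75.5,0]]
    - [[0.41,-0.005,0.048],[0,75.5,0]]
  fingers: 0

```text
clock: 11.25
position: [0.5466, -0.0464, 0.1955]
ee_rot: [-0.624, 1.846, -1.846]
force: [1.6, 0.6, -0.0]
width: 0.504
```

```bash
python3 go.py 0.540 -0.208 0.20 -84.8
```

```text
t 11.25 pos [ 0.5466 -0.0464  0.1955] F [ 1.6  0.6 -0. ] w 0.504 j [-0.52  0.42  0.69  1.87 -0.32  0.97 -0.6 ]
SHIFT [0.1033, -0.0045, 0.1244] TURN [0.01, 32.17, -0.0]
```

Request:
arm_command:
  plan:
    - [[0.103,-0.004,0.124],[0,32,0]]
    - [[0.103,-0.004,0.124],[0,32,0]]
    - [[0.103,-0.004,0.124],[0,32,0]]
    - [[0.103,-0.004,0.124],[0,32,0]]
    - [[0.103,-0.004,0.124],[0,32,0]]

```text
clock: 11.75
position: [0.5405, -0.2089, 0.1994]
ee_rot: [-0.101, 2.173, -2.176]
force: [0.3, 0.2, -0.5]
width: 0.497
```

```bash
python3 - <<'E'
from cell import *
from h import *
s=observe(); p=get_image("wrist"); cv2.imwrite("pics/w6.png",p["color"][:,:,::-1])
print(place_of(p,"lid_handle")[:1])
E
python3 go.py 0.540 -0.208 0.114 -84.8
```

```text
[{'point': [314.2, 258.3], 'confidence': 0.59}]
t 11.85 pos [ 0.5414 -0.205   0.1991] F [-0.3  1.2 -0.2] w 0.504 j [-0.3   0.5   0.84  1.8  -0.43  1.04 -0.77]
SHIFT [0.0016, 0.0851, 0.0029] TURN [0.04, 0.66, 0.06]
```

View pics/w6.png

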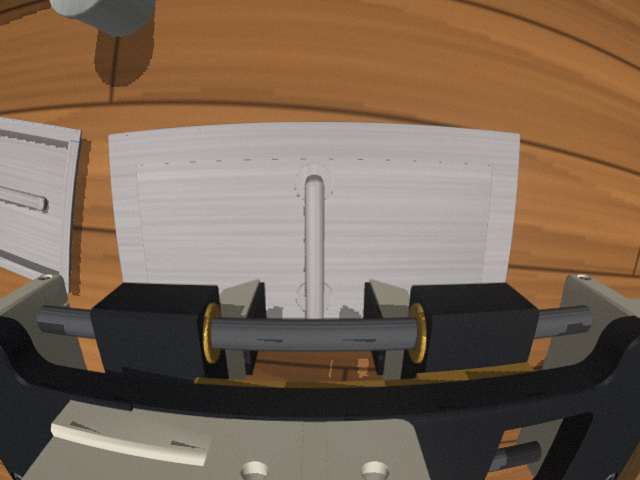

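```bash
python3 - <<'E'
from cell import *
from h import *
s=observe(); p=get_image("wrist"); print(s["position"].round(4))
e=wz(p,s,(314.5,176),.116); m=wz(p,s,(315.5,310),.116); print(e.round(4),m.round(4),np.degrees(np.arctan2(*(e-m)[1::-1])))
a=np.radians(5.2)
print("centre",(e-.05*np.array([np.cos(a),np.sin(a),0])).round(4))
N=wz(p,s,(109,134),.069);E=wz(p,s,(519,134),.069);print(N.round(4),E.round(4),np.degrees(np.arctan2(-(E-N)[0]*-1,-(E-N)[1])))
mid=(N+E)/2; print("lidc",(mid-.088*np.array([np.cos(a),np.sin(a),0])).round(4), np.linalg.norm(E-N))
E
```

```text
[ 0.5414 -0.205   0.1991]
[ 0.5934 -0.1998  0.116 ] [ 0.5078 -0.2093  0.116 ] 6.294376955079492
centre [ 0.5436 -0.2044  0.116 ]
[ 0.6116 -0.0359  0.069 ] [ 0.6443 -0.3557  0.069 ] 5.839208409891367
lidc [ 0.5403 -0.2038  0.069 ] 0.32146977929315423
```

Request:
arm_command:
  plan:
    - [[0.001,0.02,0],[0,0,0]]
    - [[0.001,0.045,0],[0,0,0]]
    - [[0.001,0.065,0],[0,0,0]]
    - [[0.001,0.08,0],[0,0,0]]
    - [[0.001,0.085,0],[0,0,0]]

```text
clock: 12.4
position: [0.5402, -0.2042, 0.1133]
ee_rot: [-0.113, 2.171, -2.168]
force: [-0.4, -0.5, 0.8]
width: 0.496
```

Request:
arm_command:
  plan:
    - [[0,0,0],[0,0,0]]
    - [[0,0,0],[0,0,0]]
    - [[0,0,0],[0,0,0]]
  fingers: 0.6
  squeeze: 10

```text
clock: 12.7
position: [0.5411, -0.2061, 0.1157]
ee_rot: [-0.107, 2.169, -2.17]
force: [-0.9, 0.3, 0.2]
width: 0.287
```

```bash
python3 go.py 0.5405 -0.205 0.114 -84.14; python3 - <<'E'
from cell import *
from h import *
s=observe(); p=get_image("wrist"); cv2.imwrite("pics/w7.png",p["color"][:,:,::-1])
p=get_image("side"); cv2.imwrite("pics/s7.png",cv2.resize(p["color"][200:360,290:450,::-1],None,fx=3.5,fy=3.5,interpolation=cv2.INTER_CUBIC))
E
```

```text
t 12.7 pos [ 0.5411 -0.2061  0.1157] F [-0.9  0.3  0.2] w 0.287 j [-0.24  0.6   0.76  1.88 -0.53  0.87 -0.69]
SHIFT [0.0005, 0.0017, -0.0011] TURN [-0.03, -0.14, -0.08]
```

View pics/w7.png

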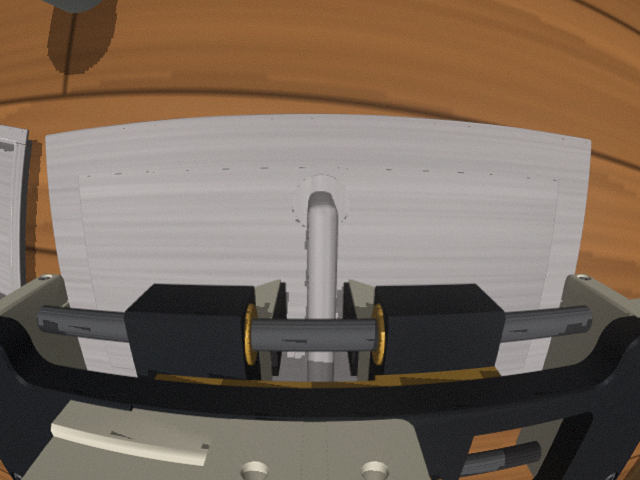

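View pics/s7.png

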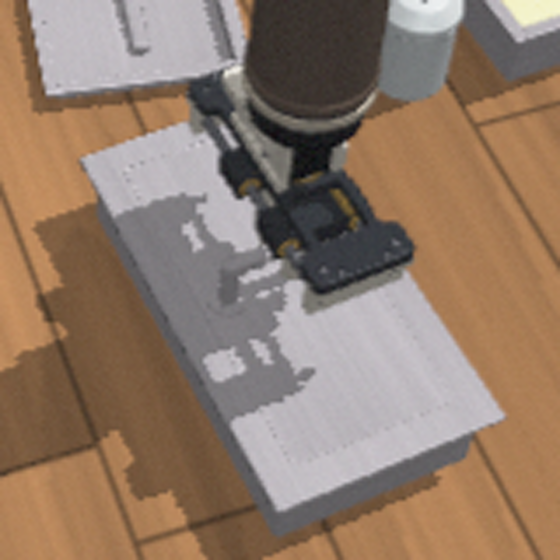

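```bash
python3 - <<'E'
from cell import *
from h import *
p=get_image("wrist"); s=dict(observe())
R0=R.from_rotvec(s["ee_rot"])
s["position"]=np.array([0,0,0.1145]);
for uv in((321,190),(321.5,235),(321,270)): 
    X=wz(p,s,uv,.116); print(X.round(4), R0.inv().apply(X-s["position"]).round(4))
for uv in((47,135),(591,140)):
    X=wz(p,s,uv,.069); print(X.round(4), R0.inv().apply(X-s["position"]).round(4))
for i in range(3): print(observe()["position"].round(4))
E
```

```text
[0.0547 0.0029 0.116 ] [-0.0547 -0.0014  0.0025]
[0.0379 0.001  0.116 ] [-0.0378 -0.0015  0.0028]
[ 0.0241 -0.0003  0.116 ] [-0.0239 -0.0015  0.0026]
[0.0712 0.1634 0.069 ] [-0.087   0.0456 -0.1555]
[ 0.1009 -0.1547  0.069 ] [-0.085   0.0456  0.1639]
[ 0.5409 -0.206   0.1154]
[ 0.5409 -0.206   0.1154]
[ 0.5409 -0.206   0.1154]
```

Request:
arm_command:
  plan:
    - [[0,0.001,0.001],[0,0,0]]
    - [[0,0.0015,0.003],[0,0,0]]
    - [[0,0.0015,0.003],[0,0,0]]

```text
clock: 13.15
position: [0.5407, -0.2093, 0.1133]
ee_rot: [-0.108, 2.17, -2.171]
force: [0.5, -0.1, -0.2]
width: 0.201
```

Request:
arm_command:
  plan:
    - [[0,0,0],[0,0,0]]
    - [[0,0,0],[0,0,0]]
    - [[0,0,0],[0,0,0]]
    - [[0,0,0],[0,0,0]]
    - [[0,0,0],[0,0,0]]
  fingers: 1
  squeeze: 10

```text
clock: 13.65
position: [0.5408, -0.209, 0.1133]
ee_rot: [-0.108, 2.17, -2.171]
force: [0.7, -1.7, -0.5]
width: 0.126
```

```bash
python3 go.py 0.5405 -0.208 0.114 -84.14; python3 - <<'E'
from cell import *
s=observe(); print(s["ft_torque"].round(2))
from h import *
p=get_image("wrist"); cv2.imwrite("pics/w8.png",p["color"][:,:,::-1])
E
```

```text
t 13.65 pos [ 0.5408 -0.209   0.1133] F [ 0.7 -1.7 -0.5] w 0.126 j [-0.23  0.61  0.75  1.88 -0.53  0.87 -0.68]
SHIFT [0.0002, -0.0007, -0.0011] TURN [-0.01, -0.17, -0.0]
[-0.29  0.12 -0.06]
```

View pics/w8.png

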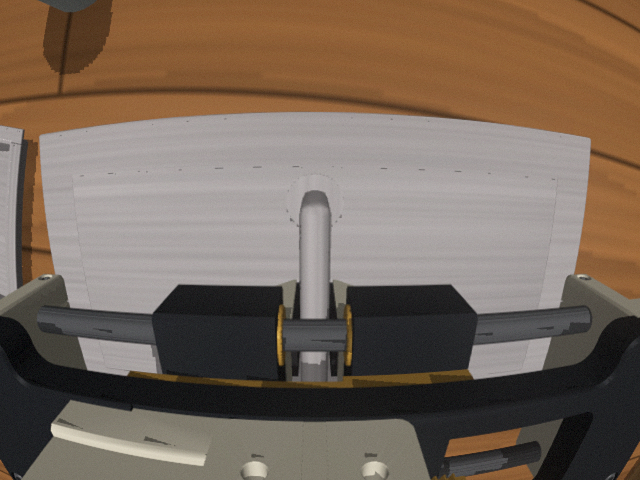

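Request:
arm_command:
  plan:
    - [[0,0,0],[0,0,0]]
    - [[0,0,0],[0,0,0]]
    - [[0,0,0],[0,0,0]]
  squeeze: 55

```text
clock: 14.0
position: [0.5408, -0.2091, 0.1133]
ee_rot: [-0.108, 2.17, -2.171]
force: [-0.3, -0.9, -1.9]
width: 0.123
```

Request:
arm_command:
  plan:
    - [[0,-0.002,0],[0,0,0]]
    - [[0,-0.005,0],[0,0,0]]
    - [[0,-0.009,0],[0,0,0]]
    - [[0,-0.014,0],[0,0,0]]
    - [[0,-0.02,0],[0,0,0]]

```text
clock: 14.5
position: [0.5407, -0.2087, 0.1337]
ee_rot: [-0.109, 2.171, -2.17]
force: [-0.3, -0.2, -5.8]
width: 0.126
```

```bash
python3 go.py 0.5405 -0.2085 0.234 -84.3; python3 - <<'E'
from cell import *
s=observe(); print(s["ft_torque"].round(2))
from h import *
p=get_image("side"); cv2.imwrite("pics/s9.png",cv2.resize(p["color"][200:360,290:450,::-1],None,fx=3.5,fy=3.5,interpolation=cv2.INTER_CUBIC))
E
```

```text
t 14.5 pos [ 0.5407 -0.2087  0.1337] F [-0.3 -0.2 -5.8] w 0.126 j [-0.25  0.58  0.78  1.86 -0.51  0.91 -0.7 ]
SHIFT [0.0002, -0.1003, -0.0003] TURN [0.01, 0.01, 0.01]
[-0.01  0.13 -0.04]
```

View pics/s9.png

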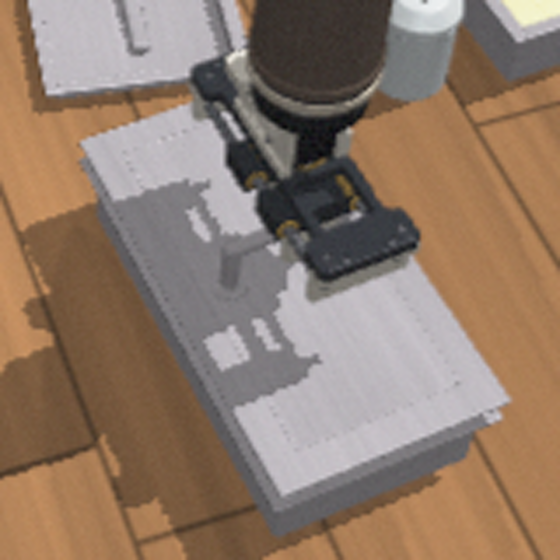

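The lid has come free evenly (about 5.8 N load, level by eye). I'll keep lifting straight up.

Request:
arm_command:
  plan:
    - [[0,-0.01,0],[0,0,0]]
    - [[0,-0.022,0],[0,0,0]]
    - [[0,-0.034,0],[0,0,0]]
    - [[0,-0.046,0],[0,0,0]]
    - [[0,-0.058,0],[0,0,0]]

```text
clock: 15.05
position: [0.5409, -0.209, 0.1926]
ee_rot: [-0.107, 2.17, -2.17]
force: [-0.2, 0.3, -6.1]
width: 0.124
```

Request:
arm_command:
  plan:
    - [[0,-0.012,0],[0,0,0]]
    - [[0,-0.024,0],[0,0,0]]
    - [[0,-0.034,0],[0,0,0]]
    - [[0,-0.039,0],[0,0,0]]
    - [[0,-0.041,0],[0,0,0]]

```text
clock: 15.55
position: [0.5409, -0.209, 0.2329]
ee_rot: [-0.107, 2.17, -2.17]
force: [0.2, 0.5, -6.9]
width: 0.124
```

Request:
arm_command:
  plan:
    - [[0,0,0],[0,0,0]]
    - [[0,0,0],[0,0,0]]
    - [[0,0,0],[0,0,0]]
    - [[0,0,0],[0,0,0]]
    - [[0,0,0],[0,0,0]]

```text
clock: 16.05
position: [0.5407, -0.2089, 0.2321]
ee_rot: [-0.108, 2.171, -2.17]
force: [-0.2, -1.1, -6.4]
width: 0.123
```

```bash
python3 go.py 0.5407 -0.209 0.233 -84.3; python3 - <<'E'
from cell import *
s=observe(); print(s["ft_torque"].round(2))
from h import *
p=get_image("side"); cv2.imwrite("pics/s10.png",cv2.resize(p["color"][130:360,240:470,::-1],None,fx=2.6,fy=2.6,interpolation=cv2.INTER_CUBIC))
p=get_image("top"); cv2.imwrite("pics/t10.png",cv2.resize(p["color"][150:320,200:440,::-1],None,fx=3.3,fy=3.3,interpolation=cv2.INTER_CUBIC))
p=get_image("wrist"); cv2.imwrite("pics/w10.png",p["color"][:,:,::-1])
E
```

```text
t 16.05 pos [ 0.5407 -0.2089  0.2321] F [-0.2 -1.1 -6.4] w 0.123 j [-0.32  0.47  0.87  1.76 -0.4   1.1  -0.79]
SHIFT [0.0, -0.0009, 0.0001] TURN [0.01, 0.0, 0.02]
[-0.03  0.14 -0.  ]
```

View pics/s10.png

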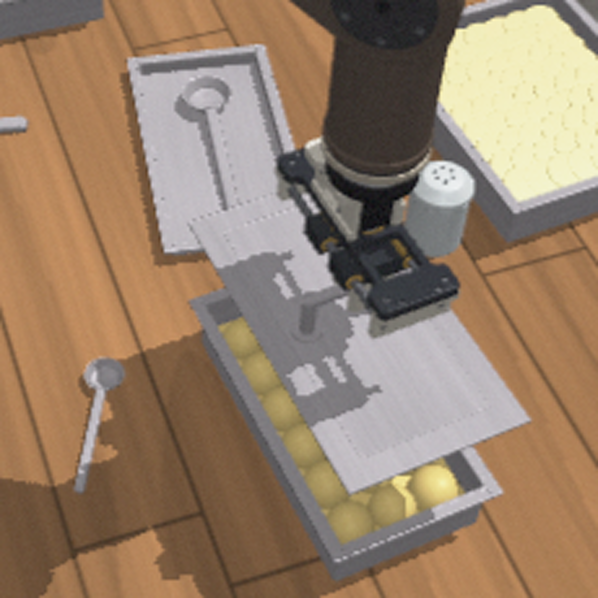

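View pics/t10.png

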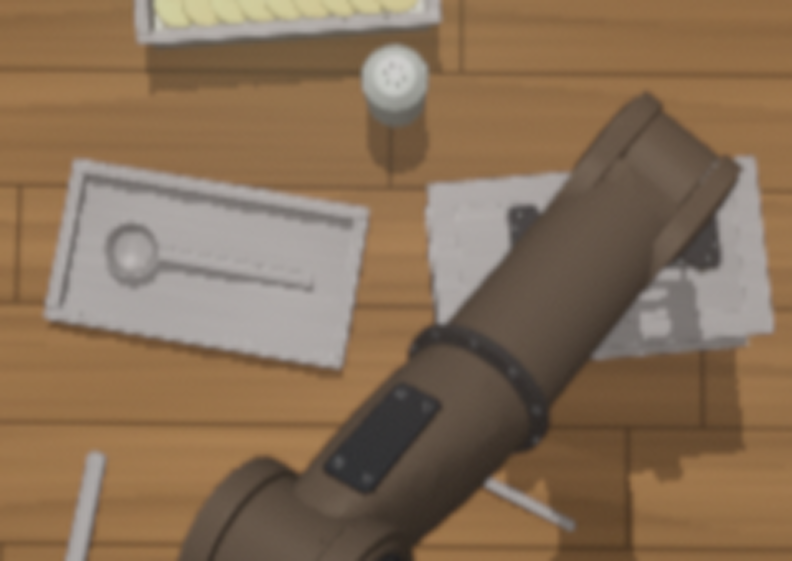

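View pics/w10.png

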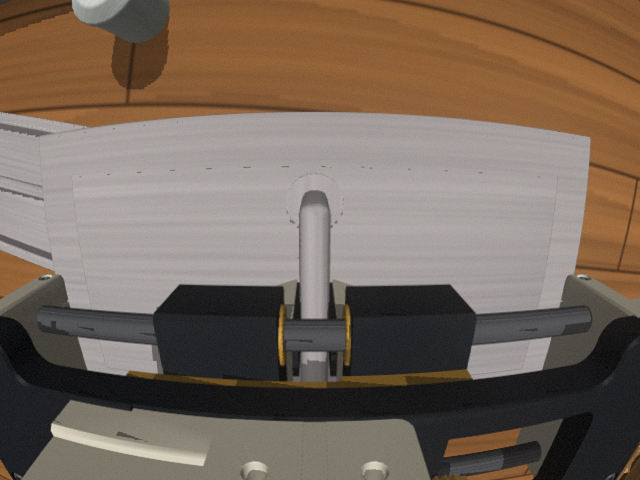

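```bash
python3 - <<'E'
from fit import *
S=P["side"];f=lambda l:(np.array(l)+.5)/2.6-.5+[240,130]
L=np.array([[.088,-.1625],[-.088,-.1625],[-.088,.1625]])
def solve(o,z0):
    def g(v):
        c,s=np.cos(v[3]),np.sin(v[3]); X=np.c_[L@np.array([[c,s],[-s,c]])+v[:2],np.full(3,v[2])]; return (proj(S,X)-o).ravel()
    r=least_squares(g,[.54,-.208,z0,.09]); print(r.x.round(4),r.fun.round(1))
solve(f([(530,418),(347,492),(188,222)]),.19); solve(f([(502,490),(337,556),(190,298)]),.065)
E
python3 go.py 0.5407 -0.209 0.233 -84.3
```

```text
[ 0.5414 -0.2039  0.1847  0.0962] [-0.2  0.2  0.3 -0.  -0.1 -0.2]
[ 0.5466 -0.1953  0.0526  0.0922] [ 0.2 -0.7 -0.5  0.5  0.3  0.2]
t 16.2 pos [ 0.5408 -0.2089  0.2322] F [ 0.1  0.4 -6. ] w 0.126 j [-0.32  0.47  0.87  1.76 -0.4   1.1  -0.79]
SHIFT [0.0001, -0.0008, 0.0001] TURN [0.0, 0.0, 0.01]
```

```bash
python3 -c "
from cell import *
print(sign_off()); s=observe(); print(s['clock'],s['position'],s['width'])"
```

```text
the job is handed in; nothing more can be done
None
the job is handed in; nothing more can be done
```

The spoon is in the tray and the lid is held level over the pan, about 12 cm above the rim. I handed the job in at about 16.2 s of the 58 s allowed.

- **Spoon:** I gripped the middle-sized spoon near its balance point and lowered it until it touched the tray floor. That contact showed about 19 N at the wrist, and I eased off before releasing. The side and top pictures show the whole spoon lying flat inside the tray.
- **Lid:** I took it by the middle of its handle and lifted it straight up 119 mm.
    - **Last reading:** the tool had drifted less than 1 mm sideways and turned hardly at all. The load was about 6 N, steady, and the grip opening was unchanged.
    - **Wrist picture:** it looks the same as at the grasp, so there was no sign of slip or tilt.
- **Check that disagreed:** a rough fit from the side picture put the lid at the right height (plate 0.185 m) and level. The same fit placed the pan about 1 cm off from its other measurements, with the rim at 53 mm instead of 65 mm. I put that down to only three blurry corners being used, and relied on the straight lift for centring over the pan.
- **Bystanders:** I did not go near the small pan, the bowl or the shaker. The shaker looked unmoved in the last pictures, but I did not check the bowl or the small pan again at the end.

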